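Load the chairside organiser for a filling

ROBOT

A 6-joint arm with a two-finger parallel gripper is mounted at the origin on a cart in front of the work surface, level with it; the furniture and walls round the work are solid. World frame = base frame: x ahead of the robot, y to its left, z up, the work surface at z = 0. Lengths are in mm, angles in rad, forces in N, time in s.
With the tool pointing down it reaches from about 300 to 775 mm from the base axis. Payload 14.6 kg.
Tool frame: the origin (TCP) lies on the centre line of the jaws, within the pads' length; the fingertips stand 19 mm ahead of it and the grasp point (between the pads) is the TCP (bot.tip_reach is the distance from the TCP to the fingertips, in mm); z points along the fingers, y is the line along which they close (so a half turn about z gives the same grasp; the last joint's range is limited). The gripper opens to 85 mm and grips with 20 to 120 N. Pads are 22 mm wide; open, the fingers measure 114 mm over their backs; the gripper's body (76 mm by 85 mm) begins 54 mm behind the grasp point. The pads swing forward as they close: fully open they stand 13 mm farther back than shut.
Start: joints at [-1.377, 0.3, 1.521, -0, 1.321, -0.067], TCP at [141.813, -531.393, 250.281] pointing down, gripper open.
Joint ranges: [-3.03, 3.03], [-0.79, 2.21], [0.23, 2.52], [-1.04, 4.18], [0, 3.07], [-2.55, 2.55]. Speed limits (rad/s): [2.22, 2.22, 2.57, 3.14, 3.14, 3.14].

INTERFACE

Orientations are given as a unit quaternion [w, x, y, z].
In Python, from rig import bot gives the robot as it stands. Calls block until the motion is done:
- bot.move_to(position, orientation): joint-space move of the TCP to a pose.
- bot.servo_line(position, attitude=None, speed=150, until_force=None): straight line of the TCP; attitude=None keeps the orientation; speed is the mean speed in mm/s. With until_force (N) it stops when the force on the tool has changed by that much, and returns True; else False.
- bot.move_joints(angles): joint-space move.
- bot.move_gripper(opening, grip_force=None): finger opening in mm; grip_force is the grip in N (None keeps the last); returns when the fingers have stopped.
- bot.dwell(seconds).
- bot.ik(position, orientation): joint angles nearest the present ones, or None.
- bot.read_state(): the state.
- bot.read_camera(name): name is "scene" or "top" or "wrist"; returns a dict with "image" (400x640x3 uint8, blue, green, red), "depth" (400x640 float32, mm along the optical axis (not along the pixel's ray), 0 where there is no reading), "fovy" (degrees; the focal length in pixels is half the picture's height over the tangent of half this angle, whatever the lens; pixels are square), "cx", "cy" (the principal point, pixels), "eye" and "attitude" of the camera in the world; the wrist camera has in their place "mount" (4x4, takes a point from camera to tool coordinates, whose origin is the TCP and whose axes are the flange's). Camera axes: x right, y down, z forward; pixel columns grow to the right and rows downward; lengths in mm; the calibration is good to about 2 mm. A picture is of the moment at which its call begins: read the wrist's pose just before it.
A pose or a line that the arm cannot do raises bot.MotionError and nothing moves.
- bot.finish_job(): hands the job in; it is judged then, once.
The state is a dict: "clock": time; "joint_positions": joint angles; "qvel": joint speeds; "effort": joint torques, N m; "ee_pos": TCP position; "tool_rot": TCP orientation; "ft_force": force on the tool from outside, world axes, zero at the start; "moment": the same for the moment, N m; "grip_width": finger opening in mm; "grip_force": force on a finger pad.
Only numpy, scipy, OpenCV 4.12 (cv2) and the standard library are available. Lean on these libraries where they do the work, as an engineer would, in place of code of your own. Each camera call takes 0.05 s, during which the arm holds its last target. There are 200 camera calls.

TASK

Lay out the organiser in the blue tray for a filling: put the tall dropper bottle, the small bottle, the bur block and the paste syringe each into the holder that is shaped for it - the bottles standing in the round sockets of their size, the bur block flat between the corner guides, the syringe lying along the two V rests - centred and fully down. Keep the bottles upright, set things down rather than drop them, and leave the rinse cup where it stands.

Things in the scene. Friction and masses are not known exactly. Their poses are not given: they have to be found in the camera images.
- dropper_bottle: The tall brown glass bottle with black dropper cap. Round body 33 mm across up to z = 60 mm, shoulder to 70, cap collar 24 mm across from 62 to 77, rubber bulb 13 mm across up to 102 mm; 0.07 kg. Stands upright on the worktop. Origin: centre of the underside, z up along the bottle.
- small_bottle: The small dark bottle with an orange label and white cap. Round body 23 mm across up to z = 36 mm, white cap 14 mm across from 36 to 55 mm; 0.018 kg. Stands upright on the worktop. Origin: centre of the underside, z up along the bottle.
- bur_block: White rectangular block 34 (x) x 62 (y) x 16 (z) mm with thin dental burs standing in it up to z = 34 mm; 0.085 kg. Grip the block by its 34 mm width (fingers close along its x). Lies flat on the worktop. Origin: centre of the underside, x short side, y long side, z up.
- syringe: Paste syringe lying along its y, 112 mm long, 0.017 kg. Barrel 12 mm thick, y = -48 to +16; flange 26 (x) x 2 x 18 (z) mm at y = 17; plunger rod; knob 14 mm thick at y = +46 to +56. Grip the barrel near y = -8, fingers closing along x (clears flange and rests). Its axis is 9 mm above the origin, which lies under the middle of its length, at the flange's lower edge, z up.
- syringe_axis (a point): Point on the syringe's long axis at the middle of its length (9 mm above syringe's origin), same axes as syringe. It belongs over the middle of the syringe rest.
- large_socket: Holder of the dropper bottle: the larger of two round cups, inner diameter 39 mm, flared to 55 mm at the mouth, rim 31 mm above the origin. Fixed in the tray, grey plate 72 x 124 (y) x 5 mm; origin: centre of its underside, z = 2 mm. A seated bottle stands on the plate (its origin 5 mm above this one); its top, then 109 mm up, may foul a gripper at the next insert, 84 mm away in x.
- small_socket: Holder of the small bottle: the smaller of two round cups, inner diameter 30 mm, flared to 44 mm at the mouth, rim 23 mm above the origin. Fixed in the tray, grey plate 72 x 124 (y) x 5 mm; origin: centre of its underside, z = 2 mm. A seated bottle stands on the plate (its origin 5 mm above this one).
- bur_dock: Holder of the bur block: four L-shaped corner guides, 10 mm high, inner faces sloping outward, round a pocket 41 (x) x 69 (y) mm; the long sides are open for 41 mm in the middle for the fingers. Fixed in the tray, grey plate 72 x 124 (y) x 5 mm; origin: centre of its underside, z = 2 mm. The block lies flat on the plate, long side along y, either way round.
- syringe_rest: Syringe holder: two V rests (27 mm wide at the top), 22 mm long, at y = -47 and +47; vertex 13, top edges 26 mm above the origin. Fixed in the tray, grey plate 72 x 124 (y) x 5 mm; origin: centre of its underside, z = 2 mm. The syringe lies along y, either way round, middle over this origin, tip end in one V, knob in the other, axis 22 mm above the origin.
- rinse_cup: Bystander, loose: brown-red plastic cup, 81 mm across at the top, 112 mm high, empty, at the back of the worktop. Origin: centre of the underside. Do not disturb.
Not all that is in view belongs to the job. What is shaped like the small_socket but turquoise or yellow is not meant.

How it is judged (in metres and radians):
At the end, for the whole second after the job is handed in: Each thing is within 10 mm of its holder's centre in plan and at rest; bottles and block down on the plate (less than 4 mm above it), upright within 0.12 rad; block turned within 0.2 rad, syringe within 0.15 rad of the holder's y, its axis 18 to 26 mm above the rest's origin (horizontal distance between dropper_bottle and large_socket below 0.01 m and z of dropper_bottle in the frame of large_socket below 0.009 m and angle between each of dropper_bottle, small_bottle, bur_block's own z axis and vertical below 0.12 rad and linear speed of each of dropper_bottle, small_bottle, bur_block, syringe below 0.02 m/s and horizontal distance between small_bottle and small_socket below 0.01 m and z of small_bottle in the frame of small_socket below 0.009 m and horizontal distance between bur_block and bur_dock below 0.01 m and z of bur_block in the frame of bur_dock below 0.009 m and angle between the y axis of bur_block and the y axis of bur_dock, either way round below 0.2 rad and horizontal distance between syringe_axis and syringe_rest below 0.01 m and z of syringe_axis in the frame of syringe_rest between 0.018 and 0.026 m and angle between the y axis of syringe and the y axis of syringe_rest, either way round below 0.15 rad); the robot touches nothing.
It fails at once if a bottle is tipped over (more than about 45 degrees) (angle between any of dropper_bottle, small_bottle's own z axis and vertical above 0.8 rad).
It fails at once if one of the four things is dropped from more than about 25 mm (it falls freely, touching nothing, faster than 0.7 m/s) ((contact force between dropper_bottle and anything else below 0.01 N and linear speed of dropper_bottle above 0.7 m/s) or (contact force between small_bottle and anything else below 0.01 N and linear speed of small_bottle above 0.7 m/s) or (contact force between bur_block and anything else below 0.01 N and linear speed of bur_block above 0.7 m/s) or (contact force between syringe and anything else below 0.01 N and linear speed of syringe above 0.7 m/s)).
It fails at once if the rinse cup is moved by more than 30 mm (distance of rinse_cup from where it was at the start of the episode above 0.03 m).
It also fails if it takes over 122 s, if anything falls off the work surface, if the arm or the gripper's body presses on something with over 40 N, if the wrist force passes 120 N, or if a joint passes its speed limit or range.

## Working session

There is one attempt and no reset: what is moved stays moved. The work goes in short steps, each a Python script; the robot and the scene stay as the last script left them, time stands still between calls to the robot, and variables do not carry over. Pictures are saved under pics/ and viewed, at most 14 in all, crops included, and the job is handed in when it is done.

```bash
ls; mkdir -p pics; cat > h.py <<'E'
import numpy as np, cv2
from rig import bot
from scipy.spatial.transform import Rotation as R
def rot(q): return R.from_quat([q[1],q[2],q[3],q[0]]).as_matrix()
def cam(name):
    s=bot.read_state(); c=bot.read_camera(name)
    if 'mount' in c:
        T=np.eye(4);T[:3,:3]=rot(s['tool_rot']);T[:3,3]=s['ee_pos'];T=T@np.array(c['mount'])
        c['Rm'],c['e']=T[:3,:3],T[:3,3]
    else:
        a=np.array(c['attitude']); c['Rm']=rot(a) if a.size==4 else a; c['e']=np.array(c['eye'])
    c['f']=200/np.tan(np.radians(c['fovy'])/2)
    return c
def save(c,n): np.savez('pics/'+n+'.npz',**{k:c[k] for k in('image','depth','Rm','e','f','cx','cy')}); cv2.imwrite('pics/'+n+'.png',c['image'])
def ld(n): return dict(np.load('pics/'+n+'.npz'))
def ray(c,u,v): return c['Rm']@np.array([(u-c['cx'])/c['f'],(v-c['cy'])/c['f'],1])
def atz(c,u,v,z): d=ray(c,u,v); return c['e']+d*(z-c['e'][2])/d[2]
def pt(c,u,v): return c['e']+ray(c,u,v)*c['depth'][int(v),int(u)]
def cloud(c):
    v,u=np.mgrid[:400,:640]; d=c['depth']
    p=np.stack([(u-c['cx'])/c['f']*d,(v-c['cy'])/c['f']*d,d],-1)@c['Rm'].T+c['e']; p[d==0]=np.nan; return p
def down(yaw): # tool z down, tool y (closing) at angle yaw from world x... closing dir=(cos,sin)
    y=np.array([np.cos(yaw),np.sin(yaw),0]);z=np.array([0,0,-1.]);x=np.cross(y,z)
    q=R.from_matrix(np.c_[x,y,z]).as_quat(); return [q[3],q[0],q[1],q[2]]
E
python3 - <<'E'
from h import *
for n in('top','scene'):
    c=cam(n);save(c,n);print(n,c['e'],c['f'],c['Rm'].round(2).tolist())
s=bot.read_state();print(s)
E
```

```text
pics
top [ 286.5704008   -80.52338196 1511.59944266] 508.8219206378456 [[-0.01, -0.98, 0.18], [-1.0, 0.01, 0.02], [-0.02, -0.18, -0.98]]
scene [198.97743094 576.96928039 942.20666095] 400.2644825296535 [[-0.88, -0.36, 0.32], [-0.48, 0.68, -0.55], [-0.02, -0.63, -0.77]]
{'clock': 0.1, 'joint_positions': array([-1.37662329e+00,  3.00403503e-01,  1.52151705e+00,  9.75630919e-06,
        1.32068653e+00, -6.65605535e-02]), 'qvel': array([ 3.77873170e-04, -6.53873457e-04, -5.96154578e-04,  3.20899266e-04,
        5.21243474e-05, -9.38909809e-04]), 'effort': array([ 3.84447912e-04, -5.44377315e+01, -3.62368155e+01, -4.89552394e-05,
        3.04687201e-03,  2.17499439e-05]), 'ee_pos': array([ 141.76840736, -531.22233398,  249.78546754]), 'tool_rot': array([-5.06484021e-04,  9.91514308e-01,  1.29996618e-01, -2.76253747e-05]), 'ft_force': array([-0.36632785,  0.0725105 ,  0.56885704]), 'moment': array([ 0.01407108, -0.04301733, -0.00199888]), 'grip_force': 0.0, 'grip_width': 85.65799871050496}
```

View pics/top.png

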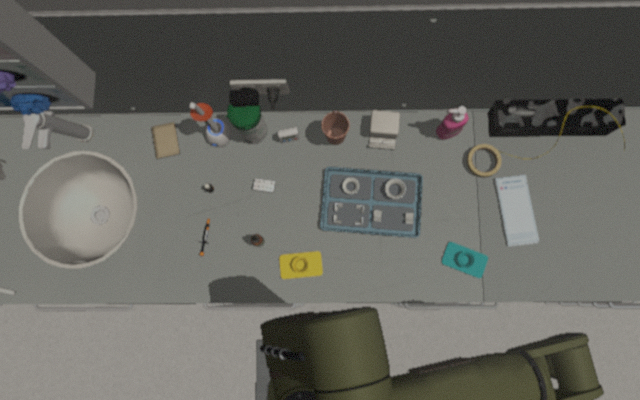

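View pics/scene.png

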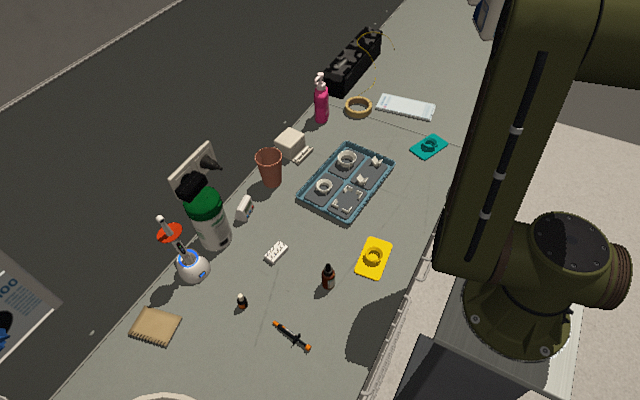

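Top view (up = +x, left = +y): dropper bottle about (258,240), small bottle (208,187), bur block (264,185), syringe (205,237), and tray (372,202) with large socket (396,188), small socket (350,185), bur dock (349,214) and V rests (393,217). Lookalikes are the yellow socket (300,265), the turquoise socket (464,259), the white box by the cup (385,124) and the white piece at (288,134). I choose the grey tray sockets and check them in an enlarged crop.

```bash
python3 - <<'E'
from h import *
c=ld('top')
a=cv2.resize(c['image'][160:265,190:430],None,fx=3.3,fy=3.3,interpolation=cv2.INTER_CUBIC)
cv2.imwrite('pics/crop1.png',cv2.convertScaleAbs(a,alpha=1.5,beta=10)); print(a.shape)
for n,u,v,z in[('drop',258,240,50),('small',208,187,40),('bur',264,185,16),('syrtop',208,220,8),('syrbot',203,254,8),('large',396,188,33),('smalls',350,185,25),('dock',349,214,15),('rest',393,217,26),('cup',335,128,112)]:
    print(n,atz(c,u,v,z).round(),pt(c,u,v).round())
E
```

```text
(346, 792, 3)
drop [434. 151.  50.] [432. 148.  69.]
small [594. 304.  40.] [592. 302.  49.]
bur [603. 141.  16.] [602. 140.  19.]
syrtop [500. 309.   8.] [500. 309.   9.]
syrbot [398. 320.   8.] [398. 319.  12.]
large [ 586. -253.   33.] [ 591. -256.    7.]
smalls [ 598. -118.   25.] [ 602. -118.    8.]
dock [ 512. -114.   15.] [ 513. -114.    8.]
rest [ 500. -243.   26.] [ 503. -245.    3.]
cup [747. -75. 112.] [783. -75.   4.]
```

View pics/crop1.png

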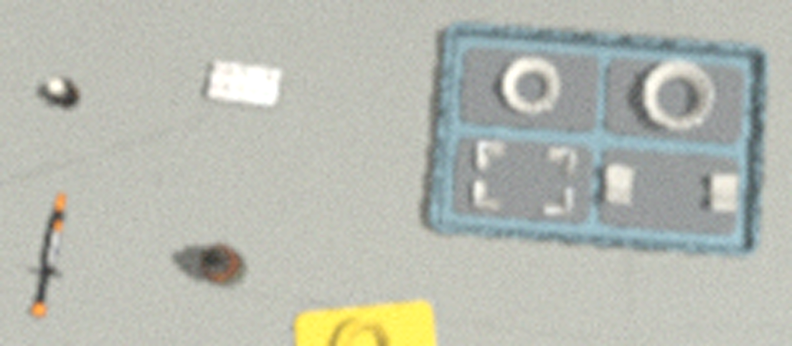

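The crop confirms the grey sockets: small at (530,85), large at (678,95). Dock is at (523,178), V rests at (619,184) and (724,191), and the tray is yawed about -0.05 rad. The syringe knob end is ambiguous, so I'll take wrist views of the tray and then the objects.

```bash
python3 - <<'E'
from h import *
for y in(0,np.pi):
    print(y,bot.ik([520,-180,330],down(y)),bot.ik([500,225,330],down(y)))
def go(p):
    q=[(abs(j[5]),y) for y in(0,np.pi) if (j:=bot.ik(p,down(y))) is not None]
    bot.move_to(p,down(min(q)[1])); print(min(q))
go([530,-180,330]); bot.dwell(.2); c=cam('wrist'); save(c,'w1'); print(c['e'],c['f'],c['Rm'].round(2).tolist())
go([500,225,330]); bot.dwell(.2); c=cam('wrist'); save(c,'w2'); print(c['e'])
print(bot.read_state()['clock'])
E
```

```text
0 [-3.99805921e-01  2.52994365e-01  1.39682087e+00 -4.44089210e-16
  1.49177742e+00 -3.99805921e-01] [ 3.56051598e-01  2.48369912e-01  1.40254422e+00 -4.44089210e-16
  1.49067852e+00  3.56051598e-01]
3.141592653589793 None None
(np.float64(0.39283532467295057), 0)
[ 528.60139492 -102.36804128  452.99142474] 332.970322902519 [[1.0, 0.0, 0.0], [0.0, -0.95, -0.31], [0.0, 0.31, -0.95]]
(np.float64(0.3560515982396688), 0)
[499.13324912 302.50866759 453.06367315]
4.0167
```

```bash
python3 - <<'E'
from h import *
a=ld('w1')['image'];b=ld('w2')['image'];cv2.imwrite('pics/w12.png',cv2.resize(np.vstack([a,b]),None,fx=.75,fy=.75,interpolation=cv2.INTER_AREA))
E
```

```text
(no output)
```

View pics/w12.png

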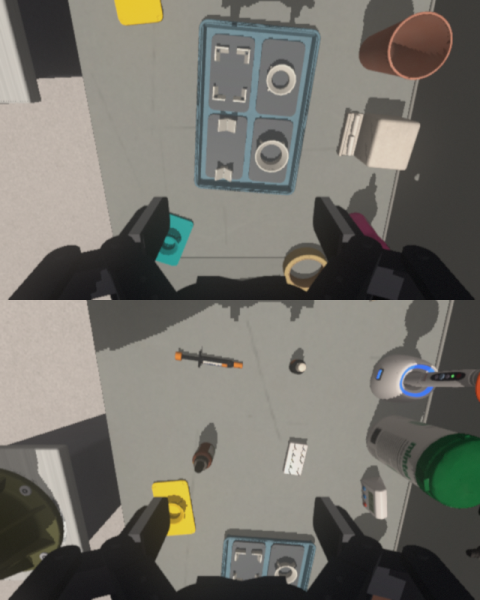

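The wrist views show everything clearly: tray at (255,105), syringe with its tip at right (240,365) and knob at left (178,355), small bottle (299,368), dropper bottle (202,462), block (296,457). Next I measure from the depth clouds.

```bash
cat > m.py <<'E'
from h import *
from scipy.optimize import least_squares
def near(P,x,y,r,z0,z1):
    m=(np.hypot(P[...,0]-x,P[...,1]-y)<r)&(P[...,2]>z0)&(P[...,2]<z1); return P[m]
def rect(p):
    (a,b),(w,h),t=cv2.minAreaRect(p[:,:2].astype(np.float32)); return np.round([a,b,w,h,t],1)
def circ(p):
    s=least_squares(lambda q:np.hypot(p[:,0]-q[0],p[:,1]-q[1])-q[2],[*p[:,:2].mean(0),20],loss='soft_l1').x; return s.round(1)
E
python3 - <<'E'
from m import *
P=cloud(ld('w1'));Q=cloud(ld('w2'))
for z,r,n,x,y in((33,38,'L',588,-253),(25,33,'S',600,-118)):
    p=near(P,x,y,r,z-4,z+5); print(n,len(p),circ(p),rect(p),np.percentile(p[:,2],[5,50,95]).round(1))
    p=near(P,x,y,r+6,3,11); print(' plate z',np.median(p[:,2]).round(1))
for n,x,y,r in(('dock',513,-114,50),):
    p=near(P,x,y,r,12,22);print(n,len(p),rect(p),np.percentile(p[:,2],[5,50,95]).round(1))
for y in(-196,-290):
    p=near(P,503,y,30,18,32);print('V',len(p),rect(p),p.mean(0).round(1),p[:,2].max())
for n,x,y,r,z0,z1 in(('drop',432,150,30,64,110),('drop_body',432,150,30,5,58),('small_cap',593,303,25,38,60),('small_body',593,303,25,3,34),('bur',602,140,50,11,20),('syr',449,314,80,4,25)):
    p=near(Q,x,y,r,z0,z1);print(n,len(p),rect(p),circ(p),np.percentile(p[:,2],[1,50,99]).round(1))
p=near(Q,480,220,40,-10,10);print('table',p[:,2].mean(),p[:,2].std())
p=near(Q,449,314,80,4,25)
xy=p[:,:2]-p[:,:2].mean(0);_,_,V=np.linalg.svd(xy,full_matrices=False);d=V[0]*np.sign(V[0][0]);t=xy@d;n=xy@[-d[1],d[0]]
print(p.mean(0),d,t.min(),t.max())
for a in np.arange(-66,66,6):
    m=(t>=a)&(t<a+6)
    if m.any():print(a,m.sum(),n[m].min().round(1),n[m].max().round(1),p[m,2].max().round(1))
E
```

```text
L 479 [ 582.8 -251.5   27.5] [ 5.830e+02 -2.521e+02  5.920e+01  5.850e+01  2.000e-01] [29.4 32.  33.8]
 plate z 6.9
S 528 [ 594.4 -120.2   21.5] [ 594.5 -120.5   46.7   48.7   90. ] [21.3 23.6 25.7]
 plate z 6.7
dock 540 [ 501.6 -112.2   85.9   76.3   84.9] [12.5 15.9 17.7]
V 319 [ 503.4 -197.6   22.    31.6   84.7] [ 503.2 -197.2   23.9] 29.140323588893523
V 276 [ 495.1 -291.4   22.8   31.5   85. ] [ 495.1 -290.3   23.9] 29.58815060745718
drop 357 [434.1 156.6  18.6  23.2  63.2] [433.8 156.5   7. ] [ 64.7  77.4 101.2]
drop_body 330 [436.5 161.1  18.7  33.2  59.7] [432.7 154.   16.8] [ 6.3 35.5 57.8]
small_cap 134 [590.8 304.4  11.9  12.8  47.9] [590.4 304.5   4.8] [38.8 53.1 55.5]
small_body 226 [590.9 305.7  23.5  21.1  76.7] [591.3 305.2  10.1] [ 3.9 29.9 33.3]
bur 984 [600.4 141.5  62.3  34.3  81.5] [600.3 142.7  18.9] [12.2 15.9 18. ]
syr 841 [445.6 317.1  24.6 111.8  88.1] [ 3242.4 19829.4 19714. ] [ 6.3 12.4 18.9]
table -0.26026614223852207 0.8506318197253459
[445.78261473 314.82458861  12.37280104] [ 0.9897702  -0.14267078] -55.71386116453514 56.00812811295758
-60 17 -6.7 6.2 19.1
-54 56 -6.6 6.6 19.4
-48 47 -6.7 6.3 19.0
-42 27 -3.1 3.0 14.9
-36 28 -3.3 3.1 14.9
-30 28 -3.5 3.2 14.7
-24 26 -3.1 3.3 14.4
-18 82 -11.9 12.9 19.9
-12 53 -6.0 6.1 16.2
-6 53 -6.3 6.0 15.5
0 52 -6.2 6.2 15.3
6 46 -6.1 6.1 15.1
12 52 -6.2 6.2 14.2
18 50 -6.3 5.9 14.5
24 49 -5.9 6.1 15.3
30 49 -6.0 6.3 13.0
36 41 -5.5 5.6 12.6
42 39 -4.6 4.7 10.6
48 33 -4.3 4.0 10.5
54 13 -4.1 4.4 10.1
```

```bash
cat > act.py <<'E'
from m import *
T=-0.088
L=np.array([582.8,-251.5]);S=np.array([594.4,-120.2]);REST=np.array([499.1,-244.1]);DOCK=np.array([510.8,-112.8])
def st(m=''):
    s=bot.read_state(); print(m,'t%.1f'%s['clock'],s['ee_pos'].round(1),'w%.1f'%s['grip_width'],'g%.0f'%s['grip_force'],s['ft_force'].round(1),flush=True)
def pick(xy,z,yaw,pre,force,hi=200):
    bot.move_to([*xy,hi],down(yaw)); bot.move_gripper(pre)
    bot.servo_line([*xy,z+25],speed=150)
    print('touch',bot.servo_line([*xy,z],speed=40,until_force=6)); st('at')
    bot.move_gripper(0,force); st('gripped')
    bot.servo_line([*xy,hi],speed=120); st('lifted')
def place(xy,z,yaw,open_,hi=200,fast=35):
    bot.move_to([*xy,hi],down(yaw))
    bot.servo_line([*xy,z+fast],speed=150); st('above')
    print('touch',bot.servo_line([*xy,z-2],speed=25,until_force=4)); st('down')
    bot.move_gripper(open_); st('open')
    bot.servo_line([*xy,z+30],speed=80); bot.servo_line([*xy,hi],speed=200); st('clear')
E
python3 - <<'E'
from act import *
print('tip',bot.tip_reach)
P=cloud(ld('w1'));Q=cloud(ld('w2'))
def fit(p,r): return least_squares(lambda q:np.hypot(p[:,0]-q[0],p[:,1]-q[1])-r,[*p[:,:2].mean(0)-[0,5]],loss='soft_l1').x.round(1)
print('drop',fit(near(Q,432,152,30,5,58),16.5),'bulb',fit(near(Q,432,152,30,80,97),6.5))
print('small',fit(near(Q,591,303,25,3,33),11.5),'cap',fit(near(Q,591,303,25,38,51),7))
a=np.array([np.cos(T),np.sin(T)])
for c in(DOCK+42*a,DOCK-42*a,REST+42*a,REST-42*a): p=near(P,*c,6,0,40);print('wall z',np.percentile(p[:,2],[5,50,95]).round(1))
for y in(1.428,-1.714): print(y,bot.ik([453.9,313.7,22],down(y)))
E
```

```text
tip 19.0
drop [432.9 154.3] bulb [432.6 154.2]
small [592.7 305.2] cap [592.3 304.4]
wall z [0.5 2.1 3.5]
wall z [0.6 2.  8.4]
wall z [0.7 2.1 4.1]
wall z [1.  2.2 9.7]
1.428 [ 5.38359673e-01  5.98552189e-01  1.68590037e+00 -4.44089210e-16
  8.57140096e-01 -8.89640327e-01]
-1.714 [ 5.38359673e-01  5.98552189e-01  1.68590037e+00 -4.44089210e-16
  8.57140096e-01  2.25235967e+00]
```

```bash
python3 - <<'E'
from act import *
pick([453.9,313.7],22,1.428,32,30)
c=cam('wrist');save(c,'w3')
E
```

```text
touch False
at t7.7 [454.  313.7  22.1] w32.0 g0 [-0.7  0.9  0.1]
gripped t8.0 [454.  313.8  22.3] w11.0 g32 [-0.3 -0.1  1.8]
lifted t9.6 [453.7 313.6 199.3] w10.6 g32 [ 0.  -0.4 -0.9]
```

View pics/w3.png

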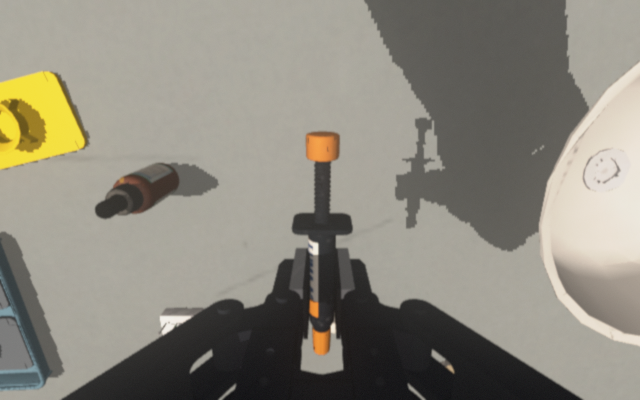

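The syringe is held straight: knob at (322,145), flange at (322,222), tip at (321,345). Next I measure its tilt and offset in the grip, then place it.

```bash
python3 - <<'E'
from act import *
s=bot.read_state();c=ld('w3');P=cloud(c)
W=lambda p:(rot(s['tool_rot']).T@(p-s['ee_pos']).T).T
for n,(u0,u1,v0,v1) in dict(knob=(312,334,135,156),rod=(318,326,170,200),flange=(296,348,214,228),tip=(316,326,336,350)).items():
    q=W(P[v0:v1,u0:u1].reshape(-1,3));q=q[np.abs(q[:,2])<40];print(n,np.median(q,0).round(1),q.min(0).round(1),q.max(0).round(1))
E
```

```text
knob [61.  -1.   5.5] [56.6 -5.1  3.3] [64.5  3.2  9.2]
rod [43.9 -1.3  9.4] [37.3 -2.8  7.7] [50.4  0.1 11.3]
flange [26.4 -1.5 11.8] [ 25.4 -13.    6.3] [31.  10.4 22.2]
tip [-39.2  -1.5  13.3] [-43.8  -4.   12.1] [-33.9   0.5  14.9]
```

```bash
sed -i 's/^def st/L[0]+=1;S[0]+=1;REST[0]+=1;DOCK[0]+=1\ndef st/' act.py; python3 - <<'E'
from act import *
place(REST-8.5*np.array([-np.sin(T),np.cos(T)]),37,T,28)
E
```

```text
above t12.7 [ 499.8 -252.8   72.9] w10.9 g32 [ 0.4  0.5 -0.1]
touch True
down t13.9 [ 499.5 -252.5   38.8] w10.8 g32 [-1.4  1.7  4.9]
open t14.2 [ 499.  -252.3   38.2] w28.2 g0 [ 0.6  0.3 -0.5]
clear t15.5 [ 498.9 -252.3  198.6] w27.9 g0 [-0.2  0.6  0.4]
```

```bash
python3 - <<'E'
from act import *
pick([601.2,141.5],24,-0.148,55,60)
s=bot.read_state();c=cam('wrist');save(c,'w4')
place(DOCK,31,T,44)
bot.move_to([530,-150,300],down(0));bot.dwell(.2);c=cam('wrist');save(c,'w5');st()
b=c['image'][:300,120:520];cv2.imwrite('pics/w45.png',np.hstack([ld('w4')['image'][100:400,120:520],b]))
E
```

```text
touch False
at t19.3 [601.3 141.5  24.1] w54.7 g0 [ 0.5 -0.6  0.2]
gripped t19.7 [601.5 141.6  24.6] w32.3 g60 [-1.1  0.1  5.8]
lifted t21.3 [601.  141.4 199.2] w32.2 g60 [ 0.2  0.4 -1.3]
above t23.4 [ 512.3 -112.8   66.8] w32.1 g60 [-0.4 -0.3 -1.3]
touch True
down t24.7 [ 511.8 -112.8   31.6] w31.9 g60 [-1.2  0.   5.3]
open t24.9 [ 511.3 -112.7   30.9] w44.5 g0 [0.1 0.3 0.2]
clear t26.3 [ 511.3 -112.6  198.7] w43.8 g0 [ 0.7 -0.  -0.7]
 t27.1 [ 529.8 -149.7  298.8] w43.9 g0 [ 0.5 -0.  -0.2]
```

View pics/w45.png

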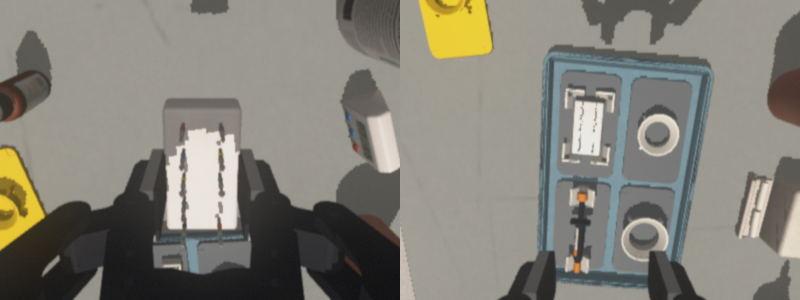

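Right half: the block sits between the guides at (588,130) and the syringe lies in both Vs from (582,197) to (577,265). Next is the small bottle.

```bash
python3 - <<'E'
from act import *
P=cloud(ld('w5'))
p=near(P,*DOCK,45,20.5,26);print('block',rect(p),np.median(p[:,2]))
p=near(P,*REST,70,27,36);print('syr',rect(p)) if len(p) else 0
for z,r,x in((33,38,L),(25,33,S)): print(circ(near(P,*x,r,z-4,z+5)))
pick([593.3,304.8],57,0,40,30)
c=cam('wrist');save(c,'w6')
E
```

```text
block [ 510.8 -113.2   62.    33.9   85. ] 22.660025391554598
syr [ 525.6 -246.2  115.2   83.1   85.1]
[ 582.8 -251.2   27.4]
[ 594.3 -120.2   21.6]
touch False
at t30.7 [593.4 304.8  57.1] w40.3 g0 [ 1.5  0.3 -0.3]
gripped t31.1 [593.4 304.9  57.4] w11.4 g29 [-0.9 -0.3  2.4]
lifted t32.4 [593.1 304.7 199. ] w11.5 g29 [-1.1 -0.3  0.1]
```

View pics/w6.png

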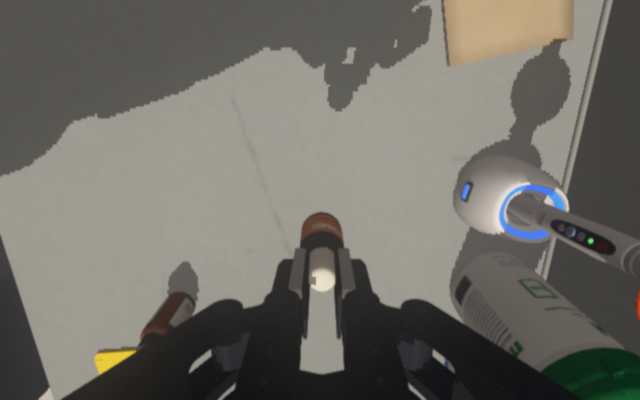

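The small bottle is held upright by its cap at (322,275), and the block's top at 22.7 mm shows it is fully seated. I place the small bottle, then pick up the dropper bottle.

```bash
python3 - <<'E'
from act import *
place(S,64,T,32)
pick([433.8,154.3],54,0,60,50)
c=cam('wrist');save(c,'w7')
E
```

```text
above t34.9 [ 595.9 -120.2  100. ] w11.6 g29 [0.  0.3 0.4]
touch True
down t36.1 [ 595.4 -120.3   64.3] w11.3 g30 [-1.2 -0.2  5.6]
open t36.5 [ 594.9 -120.    63.4] w32.0 g0 [ 0.2 -0.4 -0.5]
clear t37.7 [ 594.9 -120.1  198.4] w31.4 g0 [ 0.  -0.3 -0.4]
touch False
at t41.0 [433.9 154.3  54.1] w60.0 g0 [-1.   0.5  0.2]
gripped t41.4 [433.9 154.4  54.4] w31.0 g49 [-0.9 -1.   5.7]
lifted t42.7 [433.5 154.2 199.4] w30.9 g49 [-0.4  0.4 -1.3]
```

View pics/w7.png

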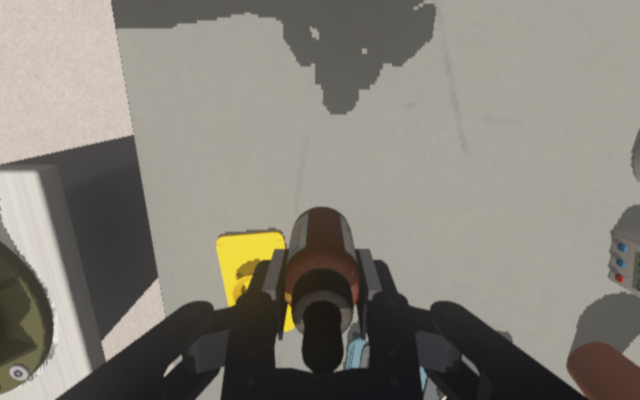

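The dropper bottle is held upright and centred (body about (322,260), bulb (322,340)). I place it and check the tray.

```bash
python3 - <<'E'
from act import *
place(L,61,T,48)
bot.move_to([530,-120,320],down(0));bot.dwell(.3);c=cam('wrist');save(c,'w8');st()
P=cloud(c)
p=near(P,*DOCK,45,20.5,26);print('block',rect(p))
def fit(p,r): return least_squares(lambda q:np.hypot(p[:,0]-q[0],p[:,1]-q[1])-r,[*p[:,:2].mean(0)-[0,5]],loss='soft_l1').x.round(1)
p=near(P,*S,16,45,70);print('small cap',fit(p,7),p[:,2].max())
p=near(P,*L,25,88,104);q=near(P,*L,25,60,130);print('bulb',fit(p,6.5),q[:,2].max())
a=P-np.r_[REST,0];ty=np.array([-np.sin(T),np.cos(T)]);y=a[...,:2]@ty;x=a[...,:2]@[np.cos(T),np.sin(T)]
m=(abs(x)<11)&(abs(y)<64)&(P[...,2]>20)&(abs(abs(y)-47)>13)&(P[...,2]<40)
print('barrel xy slope',np.polyfit(y[m],x[m],1),P[m][:,2].max())
im=c['image'];hsv=cv2.cvtColor(im,cv2.COLOR_BGR2HSV);o=(abs(x)<11)&(abs(y)<70)&(P[...,2]>12)&(hsv[...,1]>150)&(hsv[...,0]>5)&(hsv[...,0]<22)
print('orange ends y',y[o].min(),y[o].max(), 'z tip',P[o&(y<-50)][:,2].max(),'knob',P[o&(y>46)][:,2].max())
cv2.imwrite('pics/w8c.png',cv2.resize(im[0:300,180:480],None,fx=2,fy=2))
E
```

```text
above t45.2 [ 584.3 -251.6   97.1] w30.8 g49 [-0.3  0.9 -0.7]
touch True
down t46.5 [ 583.7 -251.5   61.5] w30.2 g50 [-1.1  1.   6. ]
open t46.8 [ 583.3 -251.3   60.5] w47.8 g0 [0.5 0.4 0.2]
clear t48.0 [ 583.3 -251.3  198.4] w48.2 g0 [ 0.3 -0.2 -0.7]
 t49.1 [ 530.1 -120.5  319.3] w47.9 g0 [-0.3 -0.1 -1.1]
block [ 510.9 -113.1   61.6   33.9   85.1]
small cap [ 595.  -120.9] 62.57962666855639
bulb [ 582.8 -251.4] 110.21111068132564
barrel xy slope [ 0.00522064 -0.53343442] 34.84592535252011
orange ends y -56.93761175312552 53.28812967087402 z tip 28.84405623276143 knob 32.236456344761166
```

View pics/w8c.png

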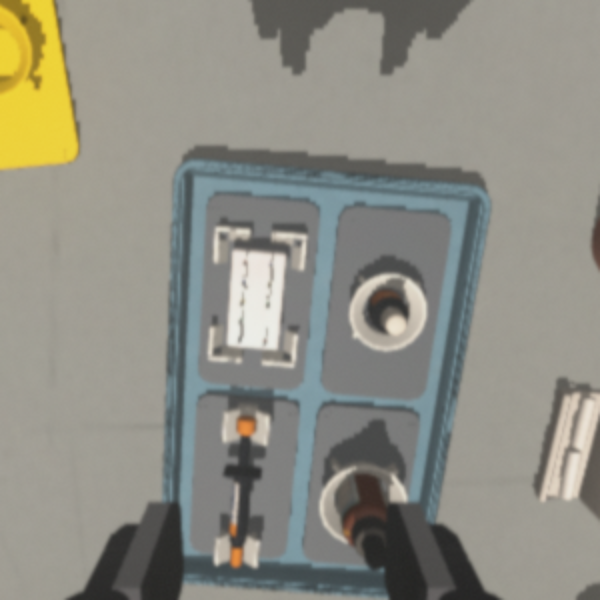

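All four are seated: cap top 62.6 mm (expected 62), bulb top 110 mm (109), block centred, and the syringe in both Vs at (245,425) and (236,552), about 2 mm off the middle. I'm handing in.

```bash
python3 -c "
from h import *
print(bot.finish_job())"
```

```text
the job is handed in; nothing more can be done
None
```

I handed the job in at about 49 s of the 122 s limit. In the last pictures both bottles, the bur block and the syringe are fully down and within about 2 mm of their holders' centres, and the rinse cup was not touched; no verdict came back.

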